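# Sort the clock parts into their trays

### The arm

A 7-joint arm with a two-finger parallel gripper is mounted at the origin on the work surface. World frame = base frame: x ahead of the robot, y to its left, z up, the work surface at z = 0. Lengths are in m, angles in rad, forces in N, time in s.
With the tool pointing down it reaches from about 0.4 to 0.85 m from the base axis. Payload 10.4 kg.
Tool frame: the origin (TCP) lies at the very end of the fingers, on their centre line; the grasp point (between the pads) lies 19 mm behind it; z points along the fingers, y is the direction in which the jaws open and shut (so a half turn about z gives the same grasp; the last joint's range is limited). The gripper opens to 85 mm and grips with 20 to 120 N. Pads are 22 mm wide; open, the fingers measure 114 mm over their backs; the gripper's body (76 mm by 85 mm) begins 54 mm behind the grasp point. The pads swing forward as they close: fully open they stand 13 mm farther back than shut.
Start: joints at [1.244, 0.332, -0.065, 1.46, 0.022, 1.35, -0.088], TCP at [0.187, -0.596, 0.231] pointing down, gripper open.
Joint ranges: [-2.6, 2.6], [-0.5, 2.12], [-1.47, 1.34], [0.16, 2.42], [-1.27, 4.41], [0.06, 2.06], [-2.6, 2.6]. Speed limits (rad/s): [2.22, 2.22, 2.79, 2.79, 3.14, 3.14, 3.14].

### API

Orientations are given as a unit quaternion [x, y, z, w].
In Python, from workcell import manip, camera, get_calibration gives the robot as it stands. The module is installed in compiled form; this text tells all that it offers.
- The arm moves only by the shell command python3 -m handwheel 'ROWS' [FORCE]. ROWS is a JSON object of lists of equal length, an entry for each row: "delta_pos": the shift along the world's x, y, z in m, a list of three; "rot": the turn, a rotation vector about the world's x, y, z in degrees, a list of three; "hand": the opening, from 0 (shut) to 1 (fully open). A call has 1 to 12 rows; each row is the pose to reach, as a shift and turn from the pose commanded when the call began; what a row does not reach only later rows make up. A row lasts 1/10 s, in which the tool goes at most 50 mm and 8.59 degrees, less where a joint would pass 70% of its speed; a pose out of reach is approached as far as the arm can. A call with a gripper value outside its range is refused whole. The fingers move at their own pace and stop on an object; FORCE is the grip in N (left out, the last holds). Time passes only in rows, so rows that repeat a pose let the fingers close. It gives the time, the measured TCP pose, the force and the opening at its end, in the units of the state.
- manip.get_obs(): the state, without advancing time (a new reading comes with each control period).
- camera(name): name is "scene" or "top" or "wrist"; returns (picture, depth): 384x512x3 uint8, red, green, blue; 384x512 float32, m along the optical axis (not along the pixel's ray), 0 where there is no reading.
- get_calibration(name): a dict with "camera_matrix" (3x3 intrinsics, pixels), "k1" (the pictures are not rectified: a ray, as slopes to the right and down, at radius r is drawn at 1 + k1 r^2 times it, then the intrinsics apply), "eye" and "rotation" of the camera in the world. Camera axes: x right, y down, z forward; pixel columns grow to the right and rows downward; lengths in m; the calibration is good to about 2 mm. A picture is of the moment at which its call begins: read the wrist's pose just before it. get_calibration takes no time and is no camera call; for the wrist camera it gives the pose at the moment of the call.
- manip.hand_in(): hands the job in, once; it reports no verdict.
The state is a dict: "clock": time; "joint_pos": joint angles; "joint_velocities": joint speeds; "tau": joint torques, N m; "position": TCP position; "ee_rot": TCP orientation; "ft_force": force on the tool from outside, world axes, zero at the start; "torque": the same for the moment, N m; "grip_width": opening from 0.0 (shut) to 1.0 (fully open).
Only numpy, scipy, OpenCV 4.12 (cv2) and the standard library are available. Lean on these libraries where they do the work, as an engineer would, in place of code of your own. Each camera call takes 0.05 s, during which the arm holds its last target.

### The job

Tidy the parts of the clock under repair into the grey trays: draw the steel shaft straight out of its sleeve without forcing it and lay it in the long tray, lay the two toothed wheels flat with their hubs up in the two-bay tray (large wheel in the large bay, small wheel in the small bay), and stand the brass drum, same way up as now, in the round dish. Set each part down gently rather than dropping it, and leave the hammer and the computer mouse where they lie.

Things in the scene. Friction and masses are not known exactly. Their poses are not given: they have to be found in the camera images.
- arbor: Steel shaft, a plain round bar 14 mm in diameter and 110 mm long, 0.13 kg. It starts level in the holder's sleeve, its axis 51 mm above the table, 60 mm inside and 50 mm sticking out. Origin at its middle, on its axis; x runs along it towards the end that sticks out (at the start the sleeve's mouth is at x = +5 mm, the free end at x = +55 mm).
- holder: Bush holder, fixed to the table: base 92 x 70 x 12 mm, grey block 75 x 44 mm on it rising to 68 mm, with a level blind sleeve 70 mm deep, 15.6 mm wide (0.8 mm play round the shaft; friction only, nothing locks it). Origin at the centre of the underside; x is the sleeve's direction: mouth at x = +35 mm, z = 52 mm, and the shaft comes out towards +x.
- large_wheel: Large toothed brass wheel lying flat: disc 60 mm in diameter, 4 mm thick, with a steel hub 14 mm in diameter rising from its centre to 26 mm above the underside (grip it there). 0.12 kg. Origin at the centre of the underside, z up along the hub.
- small_wheel: Small toothed brass wheel lying flat: disc 38 mm in diameter, 4 mm thick, with a steel hub 14 mm in diameter rising to 26 mm above the underside. 0.06 kg. Origin at the centre of the underside, z up along the hub.
- drum: Closed brass spring drum, a solid cylinder 42 mm in diameter and 30 mm high, standing on its end, 0.2 kg. Origin at the centre of the underside, z up.
- wheel_tray: Two-bay grey tray for the wheels, fixed: outside 88 mm (x) by 162 mm (y), walls 4 mm thick and 14 mm high, floor 4 mm above the table. A divider splits it along y: the large bay (80 x 86 mm inside) has its centre at y = -34 mm, the small bay (80 x 64 mm inside) at y = +45 mm. Origin at the centre of the underside.
- shaft_tray: Long narrow grey tray for the shaft, fixed: outside 64 mm (x) by 178 mm (y), one bay 56 x 170 mm inside, walls 4 mm thick and 14 mm high, floor 4 mm above the table. Origin at the centre of the underside; its y is the long direction.
- round_dish: Round grey dish for the drum, fixed: outside diameter 110 mm, wall 4 mm thick and 14 mm high, inner floor 4 mm above the table. Origin at the centre of the underside.
- hammer: Bystander: small hammer about 260 mm long lying beyond the trays across the table, loose. Origin on its underside near mid-length; x runs from handle to head.
- mouse: Bystander: black computer mouse without a cable, about 100 x 58 mm and 31 mm high, at the left of the work, loose. Origin on its underside.
Not all that is in view belongs to the job. What is shaped like the small_wheel but red is not meant. Several things have the shape of the arbor; the one meant has the colours described above.

How it is judged:
At the end, for the whole second after the job is handed in: Shaft lying on the floor of the long tray; large wheel on the floor of the large bay, small wheel in the small bay, both hub up and level within 0.12 rad; drum upright (0.12 rad) on the floor of the round dish; all released and at rest (below 0.02 m/s) (x of arbor in the frame of shaft_tray between -0.026 and 0.026 m and y of arbor in the frame of shaft_tray between -0.036 and 0.036 m and z of arbor in the frame of shaft_tray between 0.007 and 0.016 m and x of large_wheel in the frame of wheel_tray between -0.015 and 0.015 m and y of large_wheel in the frame of wheel_tray between -0.052 and -0.016 m and z of large_wheel in the frame of wheel_tray between 0 and 0.009 m and x of small_wheel in the frame of wheel_tray between -0.026 and 0.026 m and y of small_wheel in the frame of wheel_tray between 0.027 and 0.063 m and z of small_wheel in the frame of wheel_tray between 0 and 0.009 m and horizontal distance between drum and round_dish below 0.034 m and z of drum in the frame of round_dish between 0 and 0.009 m and angle between each of large_wheel, small_wheel, drum's own z axis and vertical below 0.12 rad and linear speed of each of arbor, large_wheel, small_wheel, drum below 0.02 m/s); the robot touches nothing.
It fails at once if a part dropped: moving faster than 0.7 m/s (a fall of over 25 mm) outside the fingers ((linear speed of arbor above 0.7 m/s and contact force between the fingers and arbor below 0.05 N) or (linear speed of large_wheel above 0.7 m/s and contact force between the fingers and large_wheel below 0.05 N) or (linear speed of small_wheel above 0.7 m/s and contact force between the fingers and small_wheel below 0.05 N) or (linear speed of drum above 0.7 m/s and contact force between the fingers and drum below 0.05 N)).
It fails at once if the hammer moved by more than 25 mm (distance of hammer from where it was at the start of the episode above 0.025 m).
It fails at once if the mouse moved by more than 25 mm (distance of mouse from where it was at the start of the episode above 0.025 m).
It fails at once if the shaft wrenched against the sleeve with more than 60 N (contact force between arbor and holder above 60 N).
It also fails if it takes over 120 s, if anything falls off the work surface, if the arm or the gripper's body presses on something with over 40 N, if the wrist force passes 120 N, or if a joint passes its speed limit or range.

## Working session

There is one attempt and no reset: what is moved stays moved. The work goes in short steps, Python scripts to look and compute and a shell command to move; the robot and the scene stay as the last step left them, time stands still between calls to the robot, and variables do not carry over. Pictures are saved under pics/ and viewed, and the job is handed in when it is done.

```bash
ls; mkdir -p pics; cat > h.py <<'E'
import numpy as np, cv2
from workcell import manip, camera, get_calibration
def snap(name,fn):
    c=get_calibration(name); p,d=camera(name)
    cv2.imwrite('pics/'+fn+'.png',p[:,:,::-1]); np.savez('pics/'+fn+'.npz',p=p,d=d,K=c['camera_matrix'],k1=c['k1'],eye=c['eye'],R=c['rotation'])
    return p,d,c
def load(fn): return np.load('pics/'+fn+'.npz')
def ray(z,u,v):
    K=z['K']; k1=float(z['k1'])
    q=cv2.undistortPoints(np.array([[[u,v]]],float),K,np.array([k1,0,0,0.]))[0,0]
    return np.array(z['R'])@np.array([q[0],q[1],1.])
def pt(z,u,v):  # by depth
    d=z['d'][int(round(v)),int(round(u))]
    return np.array(z['eye'])+ray(z,u,v)*d
def atz(z,u,v,h):
    r=ray(z,u,v); e=np.array(z['eye']); return e+r*(h-e[2])/r[2]
def tri(z1,p1,z2,p2):
    a,b=ray(z1,*p1),ray(z2,*p2); e1,e2=np.array(z1['eye']),np.array(z2['eye'])
    s=np.linalg.lstsq(np.c_[a,-b],e2-e1,rcond=None)[0]
    P,Q=e1+a*s[0],e2+b*s[1]; return (P+Q)/2,np.linalg.norm(P-Q)
def crop(fn,x0,y0,x1,y1,out,s=4):
    im=cv2.imread('pics/'+fn+'.png')[y0:y1,x0:x1]
    cv2.imwrite('pics/'+out+'.png',cv2.resize(im,None,fx=s,fy=s,interpolation=cv2.INTER_CUBIC))
E
python3 - <<'E'
from h import *
for n in ['scene','top','wrist']:
    p,d,c=snap(n,n+'0'); print(n,c)
o=manip.get_obs();print(o)
E
```

```text
pics
scene {'camera_matrix': array([[354.89973507,   0.        , 253.28410331],
       [  0.        , 354.89973507, 186.3150826 ],
       [  0.        ,   0.        ,   1.        ]]), 'k1': -0.0090080668151851, 'eye': array([ 0.99562405, -0.65784483,  0.67181008]), 'rotation': array([ 0.85651943,  0.23483902, -0.12457957, -0.44238562])}
top {'camera_matrix': array([[389.07863348,   0.        , 253.68185908],
       [  0.        , 389.07863348, 196.23952162],
       [  0.        ,   0.        ,   1.        ]]), 'k1': -0.04417895979961533, 'eye': array([0.43799028, 0.07114491, 1.38145073]), 'rotation': array([-0.70361277,  0.70957078, -0.02151137,  0.03123522])}
wrist {'camera_matrix': array([[326.90689632,   0.        , 258.64214336],
       [  0.        , 326.90689632, 185.99147298],
       [  0.        ,   0.        ,   1.        ]]), 'k1': -0.0526187385990269, 'eye': array([ 0.2687944 , -0.57077073,  0.37464145]), 'rotation': array([ 0.79515365, -0.58342034, -0.09819551,  0.13307522])}
{'clock': 0.15, 'joint_pos': array([ 1.24437162,  0.33276004, -0.06470676,  1.4607252 ,  0.02160468,
        1.34991394, -0.08849361]), 'joint_velocities': array([-2.77078932e-04, -4.15079239e-03, -1.14697526e-03, -1.13799264e-03,
        5.15907162e-05, -3.89522574e-04, -1.07677480e-03]), 'tau': array([ 7.02842990e-04, -6.25831676e+01,  4.91587305e-02, -3.91856933e+01,
        1.64281216e-02,  7.46665522e-03,  3.18126347e-06]), 'position': array([ 0.18690108, -0.59610621,  0.23068898]), 'ee_rot': array([ 9.88481051e-01,  1.51343662e-01, -1.08328043e-04, -5.44832833e-04]), 'ft_force': array([-0.21216768, -0.37199603,  0.14614897]), 'torque': array([-0.01508849,  0.01465994,  0.01589168]), 'grip_width': 1.0020947944987342}
```

```bash
sed -i "s/R=c\['rotation'\]/R=Rotation.from_quat(c['rotation']).as_matrix()/; s/^import numpy as np, cv2/import numpy as np, cv2\nfrom scipy.spatial.transform import Rotation/" h.py
python3 - <<'E'
from h import *
for n in ['scene','top','wrist']:
    z=dict(load(n+'0')); z['R']=Rotation.from_quat(z['R']).as_matrix(); np.savez('pics/%s0.npz'%n,**z)
    print(n,z['R'].round(2).tolist(), pt(z,256,192))
E
```

```text
scene [[0.86, 0.29, -0.42], [0.51, -0.5, 0.7], [-0.01, -0.82, -0.58]] [ 0.52730896  0.13641186 -0.00297153]
top [[-0.01, -1.0, 0.07], [-1.0, 0.01, 0.01], [-0.01, -0.07, -1.0]] [5.56413890e-01 8.13665187e-02 3.29660581e-05]
wrist [[0.3, -0.9, -0.31], [-0.95, -0.28, -0.1], [-0.0, 0.33, -0.95]] [ 1.37185375e-01 -6.08432312e-01  5.31129168e-04]
```

View pics/scene0.png

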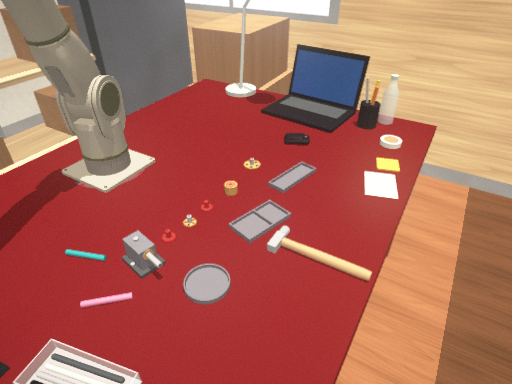

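View pics/top0.png

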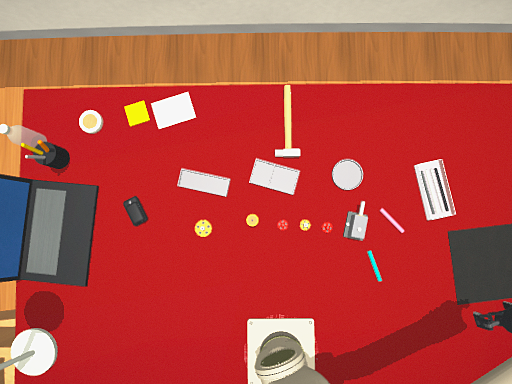

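View pics/wrist0.png

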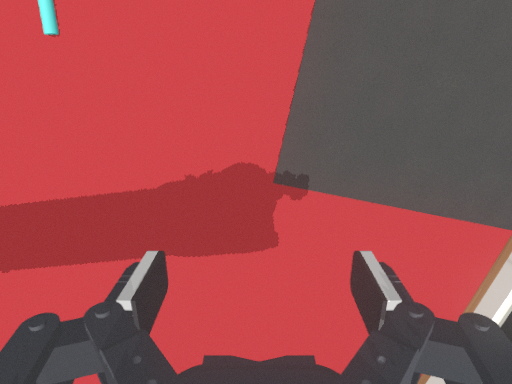

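```bash
python3 - <<'E'
from h import *
crop('top0',170,140,410,290,'c1',3)
crop('scene0',110,140,330,310,'c2',3)
E
```

```text
(no output)
```

View pics/c1.png

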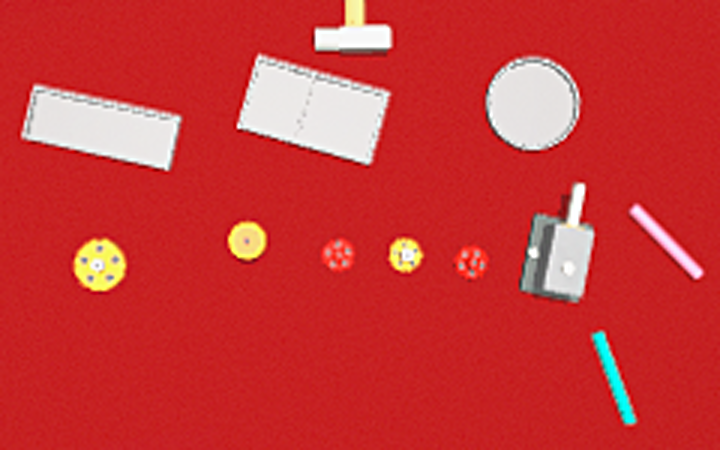

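View pics/c2.png

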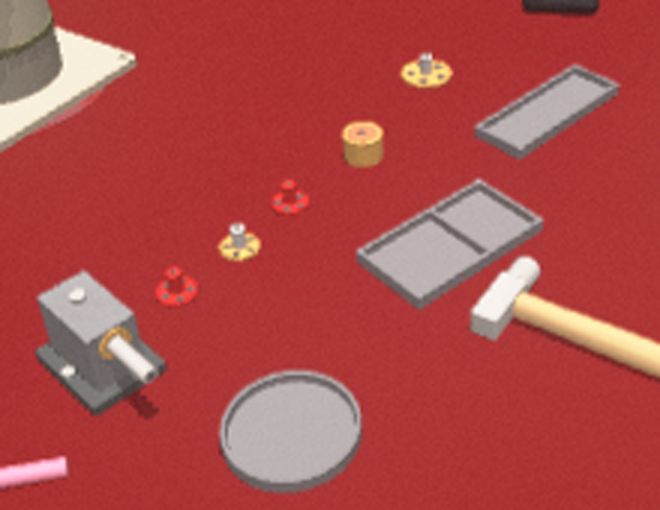

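```bash
python3 - <<'E'
from h import *
T=load('top0');S=load('scene0')
f=lambda cx,cy,x0,y0:((cx+.5)/3-.5+x0,(cy+.5)/3-.5+y0)
t=lambda x,y:f(x,y,170,140); s=lambda x,y:f(x,y,110,140)
np.set_printoptions(precision=4,suppress=True)
for n,a,b in [('lhub',(97,264),(427,57)),('shub',(407,255),(237,229)),('drum',(248,241),(362,130)),('shaftend',(580,184),(150,370)),
 ('wt TL',(260,54),(541,219)),('wt TR',(389,91),(418,303)),('wt BR',(372,163),(357,254)),('wt BL',(238,128),(479,181)),
 ('st TL',(35,85),(617,87)),('st TR',(182,115),(518,155)),('st BR',(167,170),(475,130)),('st BL',(22,138),(577,67)),('dish',(533,103),(290,427))]:
    P,e=tri(T,t(*a),S,s(*b)); print(n,P,'res',round(e,4),'depthT',pt(T,*t(*a)),'S',pt(S,*s(*b)))
E
```

```text
lhub [0.4315 0.2708 0.0235] res 0.0005 depthT [0.4312 0.2708 0.0228] S [0.4331 0.2686 0.0252]
shub [ 0.4388 -0.0896  0.0225] res 0.0002 depthT [ 0.4388 -0.0883  0.0333] S [ 0.4405 -0.0916  0.0247]
drum [0.4569 0.095  0.0324] res 0.0011 depthT [0.4565 0.0947 0.0286] S [0.455  0.0985 0.0296]
shaftend [ 0.5173 -0.2842  0.0557] res 0.0007 depthT [ 0.5207 -0.2981  0.003 ] S [ 0.5168 -0.2843  0.0555]
wt TL [0.6767 0.0786 0.0147] res 0.0017 depthT [0.6796 0.0791 0.0029] S [0.676  0.0782 0.0146]
wt TR [ 0.6315 -0.0743  0.0082] res 0.0032 depthT [ 0.6343 -0.0745 -0.0021] S [ 0.6298 -0.0746  0.0075]
wt BR [ 0.5479 -0.0512  0.0107] res 0.0016 depthT [ 0.5485 -0.0531 -0.005 ] S [ 0.5489 -0.0512  0.0113]
wt BL [0.5912 0.1064 0.0091] res 0.0021 depthT [0.5903 0.1058 0.0093] S [0.5929 0.1053 0.0106]
st TL [0.6437 0.3472 0.0078] res 0.0015 depthT [0.6454 0.349  0.0008] S [0.6441 0.3439 0.0096]
st TR [0.6055 0.1715 0.0066] res 0.0029 depthT [0.6074 0.1727 0.0014] S [0.604  0.1714 0.0059]
st BR [0.5415 0.1904 0.005 ] res 0.0001 depthT [0.5407 0.1895 0.0157] S [ 0.5374  0.1979 -0.001 ]
st BL [0.5827 0.3638 0.0069] res 0.0037 depthT [0.5818 0.3642 0.0004] S [0.5871 0.358  0.0117]
dish [ 0.6165 -0.244   0.0085] res 0.001 depthT [ 0.6181 -0.2456 -0.0002] S [ 0.6122 -0.24    0.0016]
```

```bash
python3 -m handwheel '{"delta_pos":[[0.03,0.03,0],[0.06,0.06,0],[0.09,0.09,0],[0.12,0.125,0],[0.15,0.16,0],[0.18,0.19,0],[0.21,0.22,0],[0.24,0.25,0],[0.27,0.28,0],[0.29,0.31,0],[0.29,0.31,0],[0.29,0.31,0]],"rot":[[0,0,-4],[0,0,-10],[0,0,-16],[0,0,-22],[0,0,-28],[0,0,-28],[0,0,-28],[0,0,-28],[0,0,-28],[0,0,-28],[0,0,-28],[0,0,-28]],"hand":[1,1,1,1,1,1,1,1,1,1,1,1]}' 20
python3 - <<'E'
from h import *
snap('wrist','w1'); o=manip.get_obs(); print(o['position'],Rotation.from_quat(o['ee_rot']).as_matrix().round(3))
E
```

```text
clock: 1.35
position: [0.4771, -0.2859, 0.2311]
ee_rot: [0.996, -0.091, -0.0, 0.0]
ft_force: [-0.7, -0.4, 0.1]
grip_width: 0.997
[ 0.47643944 -0.28704379  0.23111352] [[ 0.983 -0.184 -0.001]
 [-0.184 -0.983 -0.   ]
 [-0.001  0.    -1.   ]]
```

View pics/w1.png

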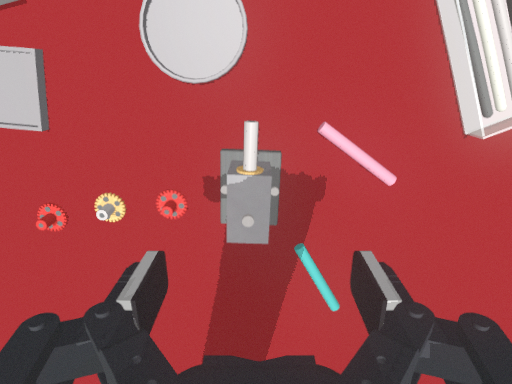

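```bash
python3 - <<'E'
from h import *
crop('w1',200,105,300,205,'c3',6)
z=load('w1'); 
o=manip.get_obs(); P=o['position']; q=z['R'].T@(P-z['eye']); print(q, q[:2]/q[2]*326.9+[258.6,186])
E
```

```text
[0.00166858 0.03446795 0.16423727] [261.9211689 254.6054476]
```

View pics/c3.png

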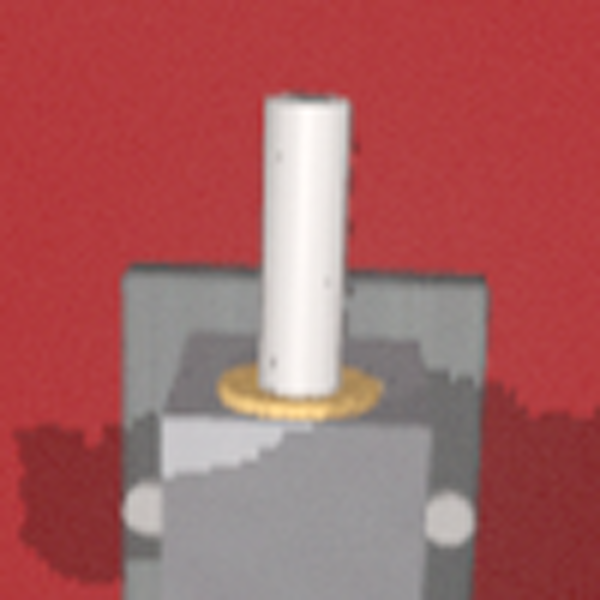

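```bash
python3 - <<'E'
from h import *
z=load('w1');T=load('top0');S=load('scene0')
g=lambda x,y:((x+.5)/6-.5+200,(y+.5)/6-.5+105)
a=atz(z,*g(308.5,100),.051);b=atz(z,*g(299.5,391),.051);d=a-b
print(a,b,np.linalg.norm(d),np.degrees(np.arctan2(d[1],d[0])))
for p in [(308,130),(305,250),(301,370)]: print('depth',pt(z,*g(*p)))
# block top corners z=.068
for p in [(162,418),(432,428)]: print(atz(z,*g(*p),.068),pt(z,*g(p[0]+5 if p[0]<300 else p[0]-5,p[1]+20)))
# base corners
for p in [(125,268),(487,278)]: print(atz(z,*g(*p),.012))
f=lambda cx,cy,x0,y0:((cx+.5)/3-.5+x0,(cy+.5)/3-.5+y0)
a=atz(T,*f(580,184,170,140),.055);b=atz(T,*f(572,225,170,140),.055);d=a-b
print(a,b,np.degrees(np.arctan2(d[1],d[0])))
# triangulate end centre top vs wrist
print(tri(z,g(308,97),T,f(580,184,170,140)), tri(z,g(308,97),S,f(150,372,110,140)))
E
```

```text
[ 0.51902378 -0.28554073  0.051     ] [ 0.4705384  -0.27465786  0.051     ] 0.049691738784904536 -12.650760007947706
depth [ 0.51525813 -0.28489868  0.05814862]
depth [ 0.49634902 -0.28080418  0.05966509]
depth [ 0.47612127 -0.27619108  0.05825293]
[ 0.47488551 -0.25302775  0.068     ] [ 0.56152966 -0.3010454   0.37508683]
[ 0.46517952 -0.29620147  0.068     ] [ 0.46248806 -0.29484621  0.06971032]
[ 0.4892987  -0.24367348  0.012     ]
[ 0.47498843 -0.31055658  0.012     ]
[ 0.51758423 -0.28414396  0.055     ] [ 0.47104565 -0.27372506  0.055     ] -12.619105747323593
(array([ 0.51855569, -0.28572462,  0.04782337]), np.float64(0.0012742696884858792)) (array([ 0.51989406, -0.28632164,  0.05710934]), np.float64(0.0012656513281851395))
```

```bash
python3 -m handwheel '{"delta_pos":[[0.01,0.005,-0.03],[0.0226,0.005,-0.07],[0.0226,0.005,-0.11],[0.0226,0.005,-0.13],[0.0226,0.005,-0.13],[0.0226,0.005,-0.13]],"rot":[[0,0,-2],[0,0,-2],[0,0,-2],[0,0,-2],[0,0,-2],[0,0,-2]],"hand":[0.6,0.6,0.6,0.6,0.6,0.6]}' 20
python3 - <<'E'
from h import *
snap('wrist','w2'); o=manip.get_obs(); print(o['position'],Rotation.from_quat(o['ee_rot']).as_matrix().round(4).tolist())
crop('w2',130,60,390,384,'c4',2)
E
```

```text
clock: 2.0
position: [0.4992, -0.2827, 0.102]
ee_rot: [0.994, -0.111, 0.0, 0.0]
ft_force: [-0.5, -0.5, 1.3]
grip_width: 0.6
[ 0.49989113 -0.28267409  0.10286633] [[0.9756, -0.2194, 0.0016], [-0.2194, -0.9756, -0.0013], [0.0018, 0.0009, -1.0]]
```

View pics/c4.png

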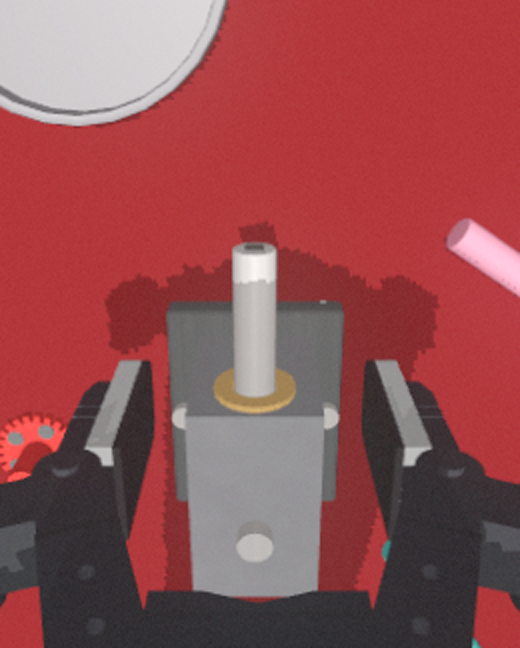

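```bash
python3 -m handwheel '{"delta_pos":[[0.0,0.0013,-0.02],[0.0,0.0013,-0.04],[0.0,0.0013,-0.059],[0.0,0.0013,-0.059],[0.0,0.0013,-0.059],[0.0,0.0013,-0.059]],"rot":[[0,0,0],[0,0,0],[0,0,0],[0,0,0],[0,0,0],[0,0,0]],"hand":[0.6,0.6,0.6,0.45,0.35,0.28]}' 20
python3 - <<'E'
from h import *
snap('wrist','w3'); o=manip.get_obs(); print(o['position'],o['ft_force'],o['grip_width'])
crop('w3',150,100,370,384,'c5',2)
E
```

```text
clock: 2.65
position: [0.5006, -0.2808, 0.0443]
ee_rot: [0.994, -0.11, 0.001, 0.001]
ft_force: [-0.2, -1.0, -0.4]
grip_width: 0.281
[ 0.50051844 -0.28068818  0.0440598 ] [-0.67938929  0.38577644 -0.77144973] 0.28126672979373435
```

View pics/c5.png

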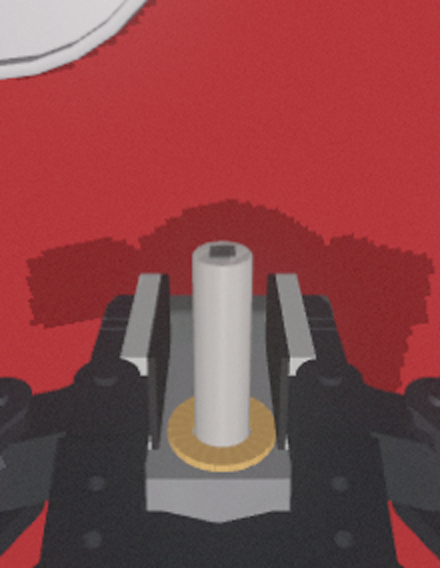

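```bash
python3 -m handwheel '{"delta_pos":[[0,-0.0008,0],[0,-0.0008,0],[0,-0.0008,0],[0,-0.0008,0],[0,-0.0008,0]],"rot":[[0,0,0],[0,0,0],[0,0,0],[0,0,0],[0,0,0]],"hand":[0.28,0.25,0.22,0.2,0.19]}' 20
python3 - <<'E'
from h import *
snap('wrist','w4'); o=manip.get_obs(); print(o['position'],o['ft_force'],o['torque'],o['grip_width'])
crop('w4',150,200,370,350,'c6',3)
E
```

```text
clock: 3.2
position: [0.4996, -0.2809, 0.0423]
ee_rot: [0.994, -0.11, -0.0, 0.0]
ft_force: [-0.3, -0.1, -0.5]
grip_width: 0.191
[ 0.49957987 -0.28085145  0.04233258] [0.48871981 0.23744953 0.00505622] [-0.02686942  0.01632267 -0.03239511] 0.1909331009879936
```

View pics/c6.png

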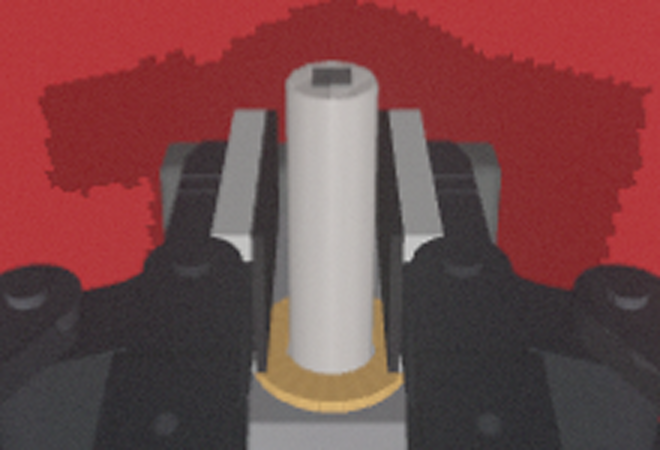

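```bash
python3 -m handwheel '{"delta_pos":[[0,-0.0005,0],[0,-0.0005,0],[0,-0.0005,0],[0,-0.0005,0],[0,-0.0005,0],[0,-0.0005,0]],"rot":[[0,0,0],[0,0,0],[0,0,0],[0,0,0],[0,0,0],[0,0,0]],"hand":[0.19,0.18,0.17,0.16,0.15,0.14]}' 20
python3 - <<'E'
from h import *
o=manip.get_obs(); print(o['position'],o['ft_force'],o['torque'],o['grip_width'])
E
```

```text
clock: 3.85
position: [0.4996, -0.2814, 0.0423]
ee_rot: [0.994, -0.11, -0.0, 0.0]
ft_force: [-0.4, -0.2, -0.4]
grip_width: 0.156
[ 0.49955058 -0.28142401  0.04232008] [-0.37359935 -0.17912285 -0.37970269] [-0.07559772  0.03315522 -0.00969623] 0.15605154603394011
```

```bash
python3 -m handwheel '{"delta_pos":[[0,0,0],[0,0,0],[0.002,-0.0004,0],[0.0049,-0.0011,0],[0.0098,-0.0022,0],[0.0146,-0.0033,0],[0.0146,-0.0033,0]],"rot":[[0,0,0],[0,0,0],[0,0,0],[0,0,0],[0,0,0],[0,0,0],[0,0,0]],"hand":[0.1,0,0,0,0,0,0]}' 25
python3 - <<'E'
from h import *
snap('wrist','w5'); o=manip.get_obs(); print(o['position'],o['ft_force'],o['torque'],o['grip_width'])
crop('w5',150,200,370,350,'c7',3)
E
```

```text
clock: 4.55
position: [0.5152, -0.2847, 0.0424]
ee_rot: [0.994, -0.109, 0.0, 0.0]
ft_force: [0.8, 0.5, -0.7]
grip_width: 0.145
[ 0.51489567 -0.284647    0.04234833] [ 0.70059328  0.23250421 -0.07839121] [-0.01450247 -0.17100285 -0.04976693] 0.1499507376241457
```

View pics/c7.png

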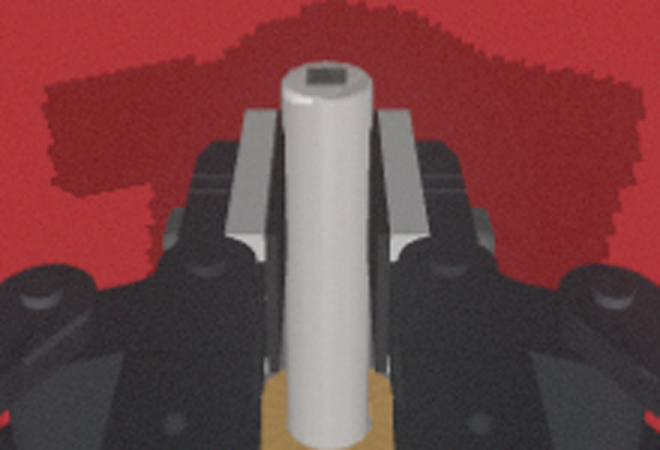

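```bash
python3 -m handwheel '{"delta_pos":[[0.0059,-0.0013,0],[0.0117,-0.0026,0],[0.0176,-0.0039,0],[0.0234,-0.0053,0],[0.0293,-0.0066,0],[0.0351,-0.0079,0],[0.041,-0.0092,0],[0.0488,-0.011,0],[0.0566,-0.0127,0],[0.0634,-0.0142,0],[0.0683,-0.0153,0],[0.0683,-0.0153,0]],"rot":[[0,0,0],[0,0,0],[0,0,0],[0,0,0],[0,0,0],[0,0,0],[0,0,0],[0,0,0],[0,0,0],[0,0,0],[0,0,0],[0,0,0]],"hand":[0,0,0,0,0,0,0,0,0,0,0,0]}' 45
python3 - <<'E'
from h import *
snap('wrist','w6');snap('scene','s6'); o=manip.get_obs(); print(o['position'],o['ft_force'],o['torque'],o['grip_width'])
crop('s6',80,180,300,330,'c8',3)
E
```

```text
clock: 5.8
position: [0.5831, -0.2999, 0.0422]
ee_rot: [0.994, -0.11, 0.0, -0.0]
ft_force: [-0.3, 0.0, -0.9]
grip_width: 0.142
[ 0.5823898  -0.299953    0.04220648] [ 0.0423126   1.52567867 -1.95482684] [ 0.01024284 -0.05414897 -0.03737726] 0.1392945043598665
```

View pics/w6.png

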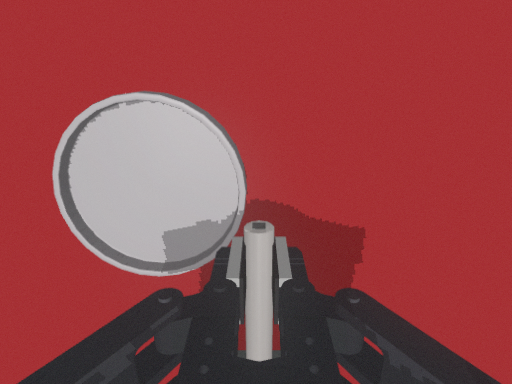

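View pics/c8.png

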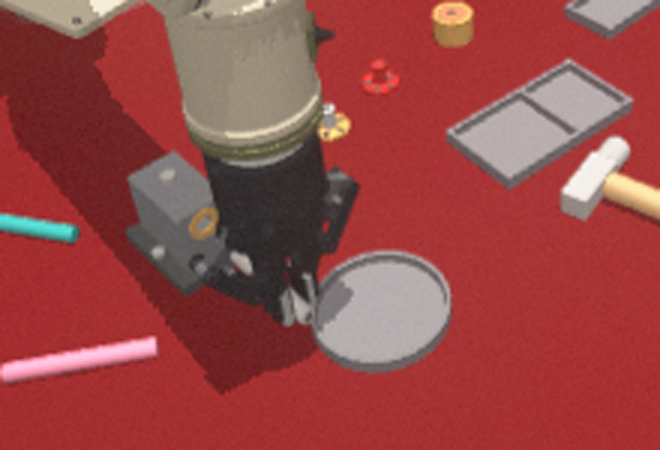

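```bash
python3 -m handwheel '{"delta_pos":[[0,0,0.03],[0,0,0.07],[0,0.03,0.1],[0,0.07,0.12],[0,0.11,0.12],[0,0.15,0.12],[0,0.19,0.12],[0,0.23,0.12],[0,0.27,0.12],[0,0.31,0.12],[0,0.35,0.12],[0,0.38,0.12]],"rot":[[0,0,0],[0,0,0],[0,0,5],[0,0,12],[0,0,20],[0,0,28],[0,0,36],[0,0,44],[0,0,52],[0,0,60],[0,0,66],[0,0,70]],"hand":[0,0,0,0,0,0,0,0,0,0,0,0]}' 60
python3 - <<'E'
from h import *
o=manip.get_obs(); print(o['position'],o['joint_pos'],o['ft_force'],o['grip_width'])
E
```

```text
clock: 7.1
position: [0.5818, 0.0827, 0.1626]
ee_rot: [0.876, 0.483, 0.0, -0.0]
ft_force: [0.8, 0.3, -1.3]
grip_width: 0.135
[0.58179628 0.08272234 0.16261414] [ 0.30837154  0.36963731 -0.64982273  1.62529711  0.23425871  1.22553426
 -0.95143945] [ 0.79322295  0.32612285 -1.339714  ] 0.13498355978455337
```

```bash
python3 -m handwheel '{"delta_pos":[[0.003,0.035,0],[0.006,0.075,0],[0.01,0.115,0],[0.014,0.155,0],[0.018,0.195,0],[0.0194,0.2196,0],[0.0194,0.2196,0],[0.0194,0.2196,0]],"rot":[[0,0,5],[0,0,10],[0,0,15],[0,0,19.5],[0,0,19.5],[0,0,19.5],[0,0,19.5],[0,0,19.5]],"hand":[0,0,0,0,0,0,0,0]}' 60
python3 - <<'E'
from h import *
snap('wrist','w7');snap('scene','s7');snap('top','t7')
o=manip.get_obs(); print(o['position'],2*np.degrees(np.arctan2(o['ee_rot'][1],o['ee_rot'][0])),o['joint_pos'])
crop('s7',200,60,350,200,'c9',4)
E
```

```text
clock: 7.9
position: [0.6015, 0.2997, 0.162]
ee_rot: [0.783, 0.622, -0.0, 0.0]
ft_force: [0.4, -1.0, -1.7]
grip_width: 0.135
[0.60244215 0.29786898 0.16235379] 76.7930778190663 [-0.03523421  0.57777403 -0.71813589  1.38008605  0.38083218  1.3236076
 -0.99533584]
```

View pics/w7.png

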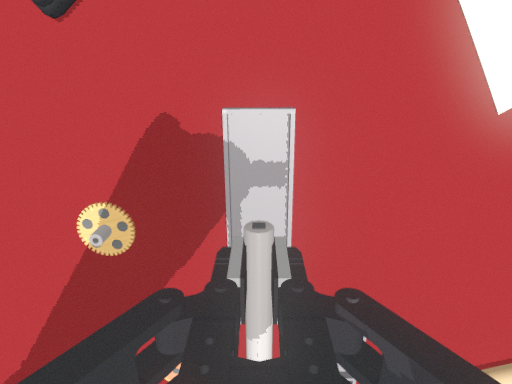

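View pics/c9.png

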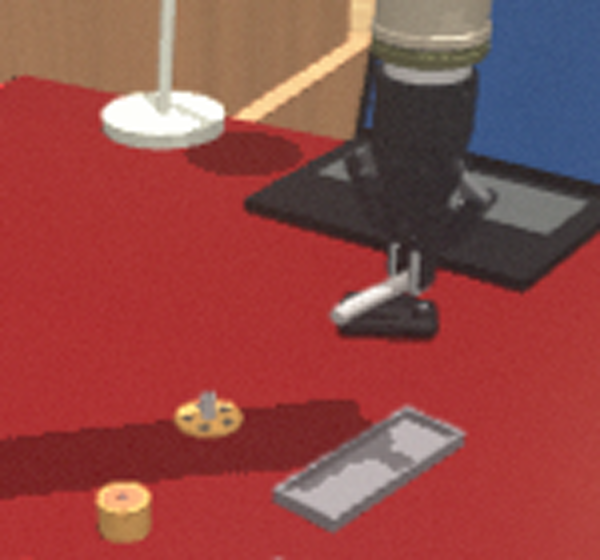

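```bash
python3 - <<'E'
from h import *
crop('w7',205,95,315,260,'c10',4)
z=load('w7')
a=atz(z,223,109,.014);b=atz(z,295,109,.014);print(a,b,np.linalg.norm(a-b)); m=(a+b)/2
for yaw in (76.7,77.2): u=np.array([np.cos(np.radians(yaw)),np.sin(np.radians(yaw)),0]);print('centre',m-u*.089)
print(atz(z,228,235,.014),atz(z,290,235,.014))
# shaft vis
print(atz(z,258,230,.171),pt(z,258,240),pt(z,258,330))
E
```

```text
[0.58504007 0.36019776 0.014     ] [0.64657391 0.3459975  0.014     ] 0.06315109173650905
centre [0.59533257 0.26648471 0.014     ]
centre [0.59608918 0.26630933 0.014     ]
[0.5579554  0.23992345 0.014     ] [0.61831059 0.22596598 0.014     ]
[0.60642239 0.31582563 0.171     ] [0.60637075 0.31556781 0.18002967] [0.59494626 0.26620835 0.17882537]
```

View pics/c10.png

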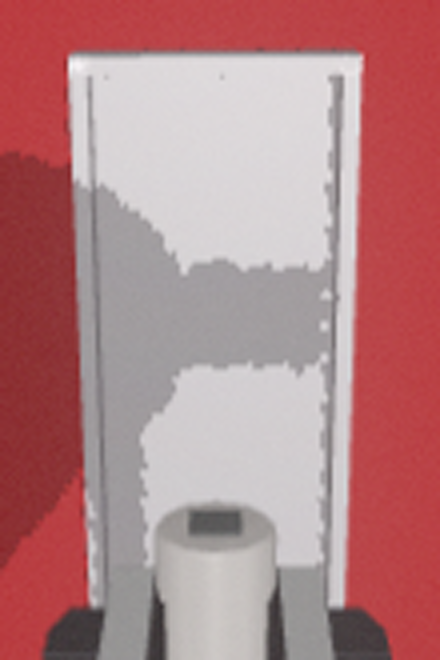

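```bash
python3 -m handwheel '{"delta_pos":[[0.001,0.001,-0.03],[0.001,0.001,-0.07],[0.001,0.001,-0.11],[0.001,0.001,-0.135],[0.001,0.001,-0.148],[0.001,0.001,-0.154],[0.001,0.001,-0.156],[0.001,0.001,-0.156]],"rot":[[0,0,0.5],[0,0,0.5],[0,0,0.5],[0,0,0.5],[0,0,0.5],[0,0,0.5],[0,0,0.5],[0,0,0.5]],"hand":[0,0,0,0,0,0,0,0]}' 60
python3 - <<'E'
from h import *
snap('wrist','w8');
o=manip.get_obs(); print(o['position'],2*np.degrees(np.arctan2(o['ee_rot'][1],o['ee_rot'][0])),o['ft_force'])
E
```

```text
clock: 8.85
position: [0.6037, 0.3008, 0.0076]
ee_rot: [0.781, 0.625, 0.001, 0.0]
ft_force: [-0.2, -0.2, -1.2]
grip_width: 0.134
[0.60370757 0.30091003 0.0077888 ] 77.3870755101196 [ 0.20707658 -1.31085783 -0.21330463]
```

View pics/w8.png

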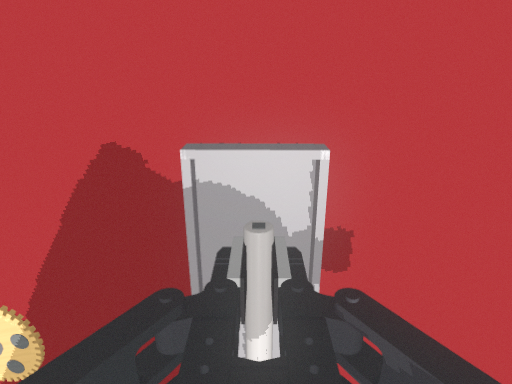

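Centred between the walls (tray 183–328, shaft at 259), clear of them. I'll lower until contact.

```bash
python3 -m handwheel '{"delta_pos":[[0,0,-0.002],[0,0,-0.0035],[0,0,-0.0035]],"rot":[[0,0,0],[0,0,0],[0,0,0]],"hand":[0,0,0]}' 60
python3 -c "
from h import *
for i in range(1):
  o=manip.get_obs(); print(o['position'],o['ft_force'],o['torque'])"
```

```text
clock: 9.2
position: [0.6036, 0.3009, 0.0047]
ee_rot: [0.78, 0.625, 0.001, 0.0]
ft_force: [-3.7, -2.6, 9.0]
grip_width: 0.131
[0.60357216 0.3009279  0.00468152] [-3.69413743 -2.64702981  8.97754869] [-0.49991896  0.71637652  0.05212513]
```

```bash
python3 -m handwheel '{"delta_pos":[[0,0,0],[0,0,0],[0,0,0.001],[0,0,0.01],[0,0,0.03],[0,0,0.07],[0,0,0.11],[0,0,0.14],[0,0,0.14]],"rot":[[0,0,0],[0,0,0],[0,0,0],[0,0,0],[0,0,0],[0,0,0],[0,0,0],[0,0,0],[0,0,0]],"hand":[0.17,0.2,0.22,0.22,0.22,0.3,0.5,0.5,0.5]}' 40
python3 - <<'E'
from h import *
snap('wrist','w9');
o=manip.get_obs(); print(o['position'],2*np.degrees(np.arctan2(o['ee_rot'][1],o['ee_rot'][0])),o['ft_force'])
E
```

```text
clock: 10.1
position: [0.6045, 0.3023, 0.1487]
ee_rot: [0.78, 0.625, 0.004, 0.001]
ft_force: [-0.1, 0.4, -0.1]
grip_width: 0.497
[0.60370222 0.30150835 0.14579839] 77.41660389734167 [ 0.23196448 -0.40849616 -0.54492832]
```

View pics/w9.png

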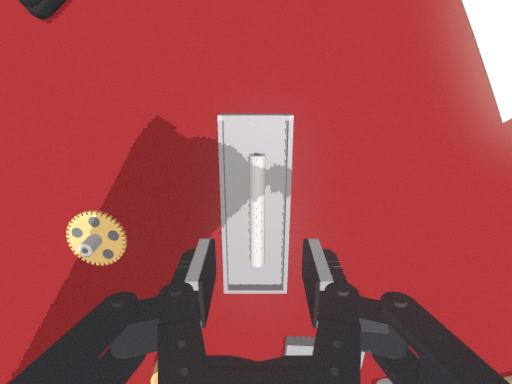

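```bash
python3 - <<'E'
from h import *
z=load('w9');T=load('top0');np.set_printoptions(precision=4,suppress=True)
crop('w9',50,190,150,290,'c11',6)
z7=load('w7')
f=lambda cx,cy:((cx+.5)/3-.5+170,(cy+.5)/3-.5+140)
print(tri(z,(86,250),T,f(97,264)),tri(z,(86,250),z7,(98,240)),atz(z,86,250,.026), pt(z,86,249))
a=atz(z,258,155,.011);b=atz(z,258,267,.011);c=(a+b)/2;print(a,b,np.linalg.norm(a-b),c)
u=np.array([.2198,.9755]);print('rel tray y',(c[:2]-[.595,.267])@u,'x',(c[:2]-[.595,.267])@[u[1],-u[0]])
E
```

```text
(array([0.432 , 0.2694, 0.0252]), np.float64(0.0024975043622648524)) (array([0.4496, 0.278 , 0.0483]), np.float64(0.0010916432226110422)) [0.4335 0.2688 0.026 ] [0.4354 0.2708 0.0281]
[0.61   0.3186 0.011 ] [0.5851 0.2069 0.011 ] 0.11443567812523003 [0.5976 0.2628 0.011 ]
rel tray y -0.0035710094516700347 x 0.003433631779684648
```

View pics/c11.png

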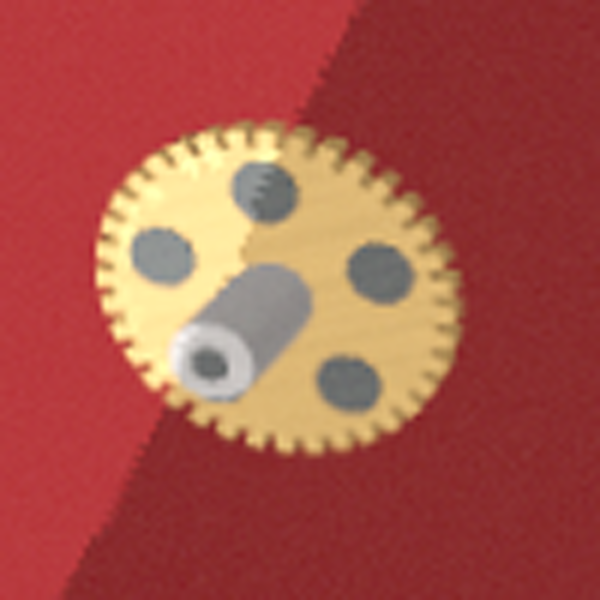

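```bash
python3 -m handwheel '{"delta_pos":[[-0.04,-0.007,0],[-0.08,-0.014,0],[-0.12,-0.021,0],[-0.16,-0.028,-0.02],[-0.172,-0.031,-0.025],[-0.172,-0.031,-0.025],[-0.172,-0.031,-0.025]],"rot":[[0,0,-3],[0,0,-3],[0,0,-3],[0,0,-3],[0,0,-3],[0,0,-3],[0,0,-3]],"hand":[0.6,0.6,0.6,0.6,0.6,0.6,0.6]}' 40
python3 - <<'E'
from h import *
snap('wrist','w10');
o=manip.get_obs(); print(o['position'],2*np.degrees(np.arctan2(o['ee_rot'][1],o['ee_rot'][0])),o['ft_force'])
E
```

```text
clock: 10.85
position: [0.4314, 0.2694, 0.1178]
ee_rot: [0.797, 0.604, 0.0, 0.0]
ft_force: [0.5, -0.2, -0.2]
grip_width: 0.601
[0.43188435 0.26967062 0.11805081] 74.36171967021524 [1.52839918 1.28040153 0.08215823]
```

View pics/w10.png

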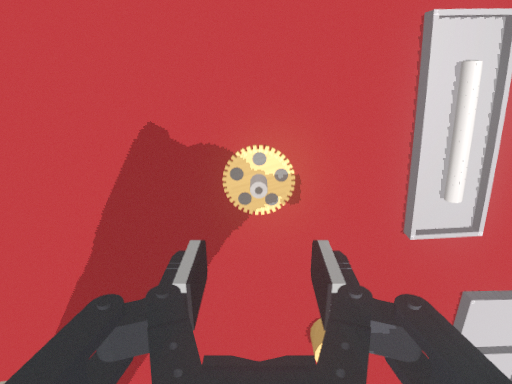

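```bash
python3 - <<'E'
from h import *
z=load('w10');print(atz(z,259,189,.026),atz(z,259,180.5,.004),pt(z,259,188))
print(tri(z,(259,189),load('w9'),(85,250)))
E
```

```text
[0.43341876 0.26979643 0.026     ] [0.43337462 0.26944253 0.004     ] [0.43378091 0.27111186 0.02756445]
(array([0.43358582, 0.26999627, 0.027467  ]), np.float64(0.0005816506728224565))
```

```bash
python3 -m handwheel '{"delta_pos":[[0.0008,0.0004,-0.04],[0.0008,0.0004,-0.08],[0.0008,0.0004,-0.1],[0.0008,0.0004,-0.11],[0.0008,0.0004,-0.11],[0.0008,0.0004,-0.11],[0.0008,0.0004,-0.11],[0.0008,0.0004,-0.11],[0.0008,0.0004,-0.11],[0.0008,0.0004,-0.11]],"rot":[[0,0,0],[0,0,0],[0,0,0],[0,0,0],[0,0,0],[0,0,0],[0,0,0],[0,0,0],[0,0,0],[0,0,0]],"hand":[0.6,0.6,0.6,0.5,0.4,0.3,0.2,0.1,0,0]}' 40
python3 - <<'E'
from h import *
snap('wrist','w11');
o=manip.get_obs(); print(o['position'],o['ft_force'],o['grip_width'])
E
```

```text
clock: 11.9
position: [0.4327, 0.2706, 0.0092]
ee_rot: [0.797, 0.605, 0.001, 0.0]
ft_force: [-0.4, -0.1, 6.9]
grip_width: 0.138
[0.43273234 0.27053734 0.009205  ] [-1.12312724 -0.67143837  6.87685095] 0.14207373525910316
```

View pics/w11.png

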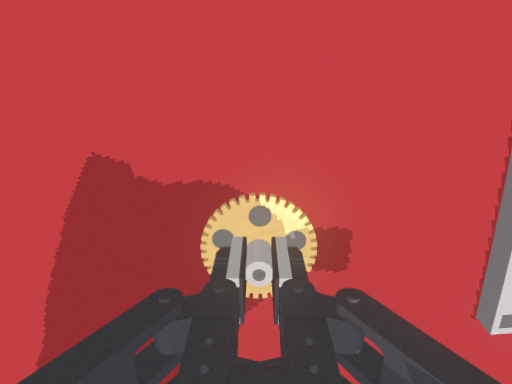

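```bash
python3 -m handwheel '{"delta_pos":[[0,0,0.01],[0,0,0.03],[0,0,0.06],[0,0,0.08],[0,0,0.08],[0,0,0.08]],"rot":[[0,0,0],[0,0,0],[0,0,0],[0,0,0],[0,0,0],[0,0,0]],"hand":[0,0,0,0,0,0]}' 50
python3 - <<'E'
from h import *
snap('wrist','w12');
o=manip.get_obs(); print(o['position'],o['ft_force'],o['grip_width'])
E
```

```text
clock: 12.55
position: [0.4319, 0.2698, 0.0882]
ee_rot: [0.797, 0.605, 0.0, 0.0]
ft_force: [0.2, 0.2, -1.1]
grip_width: 0.139
[0.43145179 0.26953483 0.08747294] [-0.64639715  1.19564791 -1.499933  ] 0.13163473553699695
```

View pics/w12.png

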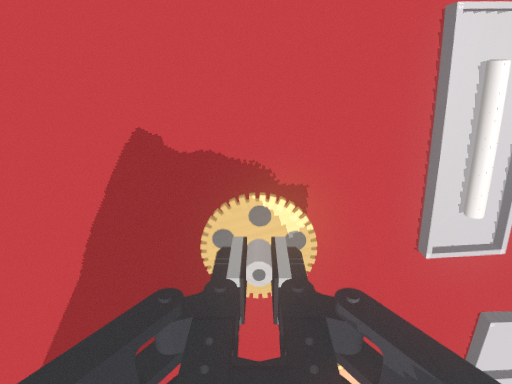

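```bash
python3 -m handwheel '{"delta_pos":[[0.01,-0.02,0.03],[0.03,-0.05,0.05],[0.05,-0.085,0.05],[0.07,-0.12,0.05],[0.09,-0.155,0.05],[0.11,-0.19,0.05],[0.13,-0.225,0.05],[0.15,-0.26,0.05],[0.17,-0.287,0.05],[0.17,-0.287,0.05],[0.17,-0.287,0.05]],"rot":[[0,0,0],[0,0,0],[0,0,0],[0,0,0],[0,0,0],[0,0,0],[0,0,0],[0,0,0],[0,0,0],[0,0,0],[0,0,0]],"hand":[0,0,0,0,0,0,0,0,0,0,0]}' 50
python3 - <<'E'
from h import *
snap('wrist','w13');
o=manip.get_obs(); print(o['position'],o['ft_force'],o['grip_width'],2*np.degrees(np.arctan2(o['ee_rot'][1],o['ee_rot'][0])),o['joint_pos'])
E
```

```text
clock: 13.7
position: [0.601, -0.0173, 0.1362]
ee_rot: [0.797, 0.604, -0.001, -0.001]
ft_force: [0.6, 1.0, -1.6]
grip_width: 0.136
[ 0.60082438 -0.01605681  0.13665001] [ 0.36920154  0.03760498 -1.27434597] 0.13451458614243228 74.45129486668009 [ 0.45561483  0.42376238 -0.63644961  1.61497514  0.26478985  1.1929235
 -0.508793  ]
```

View pics/w13.png

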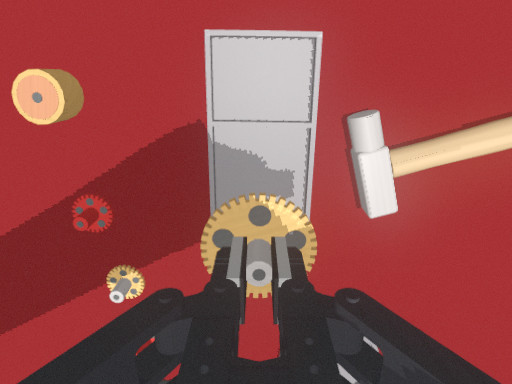

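```bash
python3 - <<'E'
from h import *
z=load('w13');a=atz(z,206,31.5,.014);b=atz(z,321,33,.014);print(a,b,np.linalg.norm(a-b))
d1=atz(z,212,122,.014);d2=atz(z,314,123,.014);print('div',d1,d2)
n=(a-b)[:2]/np.linalg.norm((a-b)[:2]); yax=np.array([-n[1],n[0]]); yax=yax if yax[1]>0 else -yax
print('yaw',np.degrees(np.arctan2(yax[1],yax[0])))
c=(a+b)[:2]/2-yax*.081;print('c',c,'large',c-.034*yax,'small',c+.045*yax)
dm=(d1+d2)[:2]/2; print('div y', (dm-c)@yax)
e1=atz(z,210,200,.014);e2=atz(z,309,205,.014);print(e1,e2)
for p in [(350,112),(380,112),(394,213),(366,217),(372,180)]: print('ham',atz(z,*p,.02),pt(z,*p))
E
```

```text
[0.59525797 0.10418708 0.014     ] [0.67808245 0.08000826 0.014     ] 0.08628157933572222
div [0.57866733 0.0385056  0.014     ] [0.65805747 0.01553007 0.014     ]
yaw 73.72597469140737
c [0.61397145 0.01434314] large [ 0.60444358 -0.01829456] small [0.62658187 0.0575401 ]
div y 0.013397328088919004
[ 0.55574506 -0.02551351  0.014     ] [ 0.63825313 -0.05342359  0.014     ]
ham [0.68660225 0.01753044 0.02      ] [0.69090869 0.0142474  0.00166268]
ham [0.70963356 0.01129453 0.02      ] [0.71532337 0.00772229 0.00240202]
ham [ 0.70826534 -0.07837001  0.02      ] [ 0.71397009 -0.08818884  0.00206428]
ham [ 0.68374827 -0.07541244  0.02      ] [ 0.68781681 -0.08515452  0.00182731]
ham [ 0.69425888 -0.04295274  0.02      ] [ 0.69207152 -0.03954755  0.02827734]
```

```bash
python3 -m handwheel '{"delta_pos":[[0.0027,-0.0007,-0.03],[0.0027,-0.0007,-0.07],[0.0027,-0.0007,-0.1],[0.0027,-0.0007,-0.115],[0.0027,-0.0007,-0.12],[0.0027,-0.0007,-0.12]],"rot":[[0,0,0],[0,0,0],[0,0,0],[0,0,0],[0,0,0],[0,0,0]],"hand":[0,0,0,0,0,0]}' 50
python3 - <<'E'
from h import *
snap('wrist','w14');
o=manip.get_obs(); print(o['position'],o['ft_force'],o['grip_width'])
E
```

```text
clock: 14.35
position: [0.6045, -0.017, 0.0182]
ee_rot: [0.796, 0.605, 0.0, -0.0]
ft_force: [0.4, -0.3, -1.1]
grip_width: 0.134
[ 0.60508722 -0.01713033  0.01905199] [-0.00506956 -0.15502337 -0.60433903] 0.13614143555026895
```

View pics/w14.png

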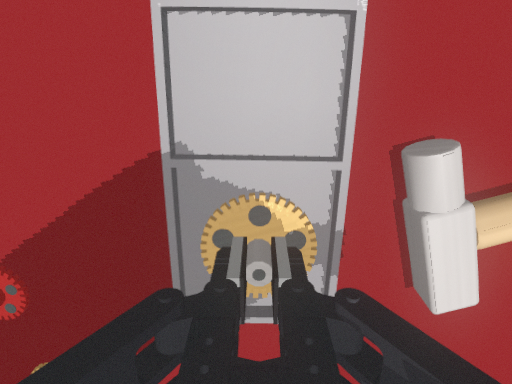

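Wheel hangs centred in the large bay (bay walls 175–345, wheel 201–317). Lower to contact and release.

```bash
python3 -m handwheel '{"delta_pos":[[0,0,-0.002],[0,0,-0.004],[0,0,-0.0055],[0,0,-0.0055]],"rot":[[0,0,0],[0,0,0],[0,0,0],[0,0,0]],"hand":[0,0,0,0]}' 50
```

```text
clock: 14.8
position: [0.6048, -0.0178, 0.0133]
ee_rot: [0.797, 0.605, 0.0, 0.0]
ft_force: [-1.3, -1.3, 6.0]
grip_width: 0.137
```

```bash
python3 -m handwheel '{"delta_pos":[[0,0,0],[0,0,0],[0,0,0],[0,0,0.01],[0,0,0.04],[0,0,0.08],[0,0,0.12],[0,0,0.12],[0,0,0.12]],"rot":[[0,0,0],[0,0,0],[0,0,0],[0,0,0],[0,0,0],[0,0,0],[0,0,0],[0,0,0],[0,0,0]],"hand":[0.2,0.25,0.3,0.3,0.3,0.3,0.4,0.4,0.4]}' 40
python3 - <<'E'
from h import *
snap('wrist','w15');
o=manip.get_obs(); print(o['position'],o['ft_force'],o['grip_width'])
E
```

```text
clock: 15.7
position: [0.605, -0.0177, 0.1338]
ee_rot: [0.796, 0.605, 0.001, 0.001]
ft_force: [-0.3, -0.2, -0.4]
grip_width: 0.401
[ 0.6042345  -0.01784948  0.1324719 ] [ 0.24506724 -0.32802017 -0.47062323] 0.3968872465956591
```

View pics/w15.png

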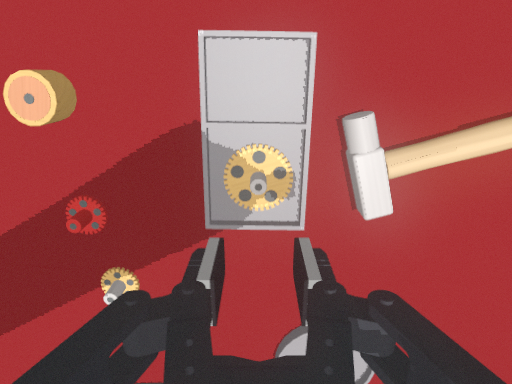

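```bash
python3 -m handwheel '{"delta_pos":[[-0.035,-0.015,0],[-0.07,-0.03,0],[-0.105,-0.045,0],[-0.14,-0.06,0],[-0.166,-0.0725,-0.012],[-0.166,-0.0725,-0.012],[-0.166,-0.0725,-0.012]],"rot":[[0,0,0],[0,0,0],[0,0,0],[0,0,0],[0,0,0],[0,0,0],[0,0,0]],"hand":[0.6,0.6,0.6,0.6,0.6,0.6,0.6]}' 40
python3 - <<'E'
from h import *
snap('wrist','w16');
o=manip.get_obs(); print(o['position'],o['ft_force'],o['grip_width'])
z=load('w15'); print('large wheel',atz(z,258.5,187,.030),atz(z,259,177,.008))
E
```

```text
clock: 16.45
position: [0.4378, -0.0904, 0.1197]
ee_rot: [0.797, 0.604, -0.0, -0.0]
ft_force: [0.0, 0.6, 0.4]
grip_width: 0.601
[ 0.43869054 -0.08987304  0.12016217] [ 0.08552922  0.41257491 -0.31116725] 0.5980346805691861
large wheel [ 0.606226  -0.0196987  0.03     ] [ 0.60711148 -0.01840263  0.008     ]
```

View pics/w16.png

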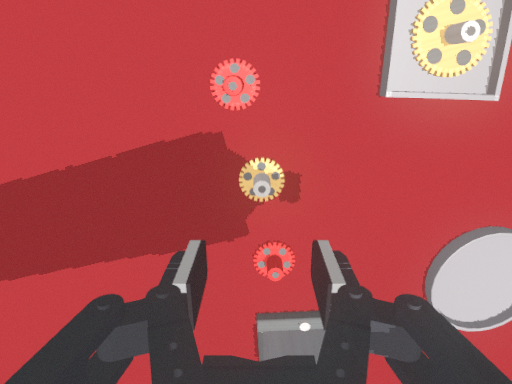

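```bash
python3 - <<'E'
from h import *
crop('w16',220,140,320,290,'c12',4)
z=load('w16');print(atz(z,262.5,188.5,.026),atz(z,262,179.5,.004),pt(z,262,187))
f=lambda cx,cy:((cx+.5)/3-.5+170,(cy+.5)/3-.5+140)
print(tri(z,(262.5,188.5),load('top0'),f(407,255)))
E
```

```text
[ 0.44219868 -0.09095897  0.026     ] [ 0.4420792  -0.09074793  0.004     ] [ 0.44232869 -0.08895799  0.02810431]
(array([ 0.44059616, -0.08958933,  0.02798696]), np.float64(0.003787865415980865))
```

View pics/c12.png

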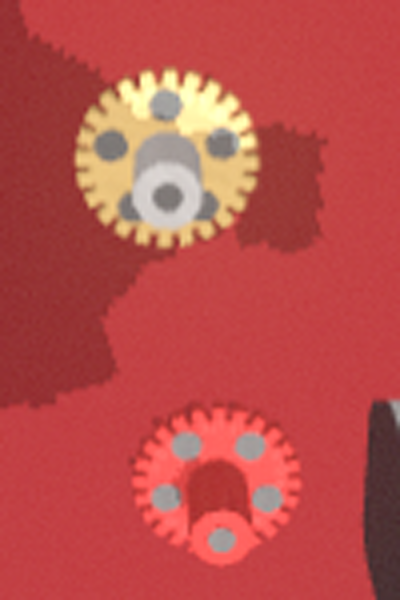

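```bash
python3 -m handwheel '{"delta_pos":[[0.0025,-0.0005,-0.04],[0.0025,-0.0005,-0.08],[0.0025,-0.0005,-0.1],[0.0025,-0.0005,-0.111],[0.0025,-0.0005,-0.111],[0.0025,-0.0005,-0.111],[0.0025,-0.0005,-0.111],[0.0025,-0.0005,-0.111],[0.0025,-0.0005,-0.111],[0.0025,-0.0005,-0.111]],"rot":[[0,0,0],[0,0,0],[0,0,0],[0,0,0],[0,0,0],[0,0,0],[0,0,0],[0,0,0],[0,0,0],[0,0,0]],"hand":[0.6,0.6,0.6,0.5,0.4,0.3,0.2,0.1,0,0]}' 40
python3 - <<'E'
from h import *
snap('wrist','w17');
o=manip.get_obs(); print(o['position'],o['ft_force'],o['grip_width'])
E
```

```text
clock: 17.5
position: [0.442, -0.0909, 0.0106]
ee_rot: [0.797, 0.605, 0.001, 0.001]
ft_force: [-0.1, 0.4, 5.7]
grip_width: 0.142
[ 0.44198079 -0.09086356  0.01058672] [-0.65262466  0.89466881  6.2650514 ] 0.13951739565207782
```

View pics/w17.png

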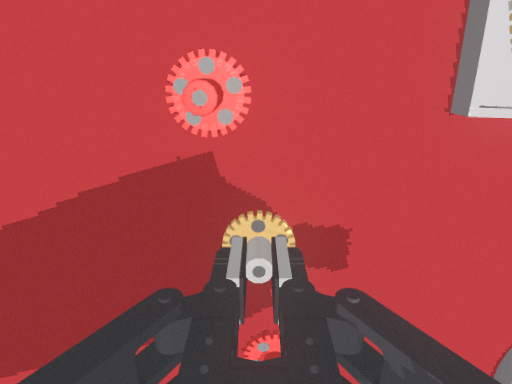

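```bash
python3 -m handwheel '{"delta_pos":[[0,0,0.01],[0,0,0.04],[0.01,0.01,0.08],[0.035,0.03,0.11],[0.065,0.053,0.12],[0.095,0.077,0.12],[0.125,0.101,0.12],[0.155,0.125,0.12],[0.1834,0.1487,0.12],[0.1834,0.1487,0.12],[0.1834,0.1487,0.12]],"rot":[[0,0,0],[0,0,0],[0,0,0],[0,0,0],[0,0,0],[0,0,0],[0,0,0],[0,0,0],[0,0,0],[0,0,0],[0,0,0]],"hand":[0,0,0,0,0,0,0,0,0,0,0]}' 50
python3 - <<'E'
from h import *
snap('wrist','w18');
o=manip.get_obs(); print(o['position'],o['ft_force'],o['grip_width'])
E
```

```text
clock: 18.65
position: [0.6242, 0.0587, 0.1297]
ee_rot: [0.796, 0.605, 0.0, -0.0]
ft_force: [0.1, 0.2, -0.5]
grip_width: 0.135
[0.62389318 0.05752209 0.12969442] [-0.18640286 -0.76066818 -0.93208296] 0.13605549698482414
```

View pics/w18.png

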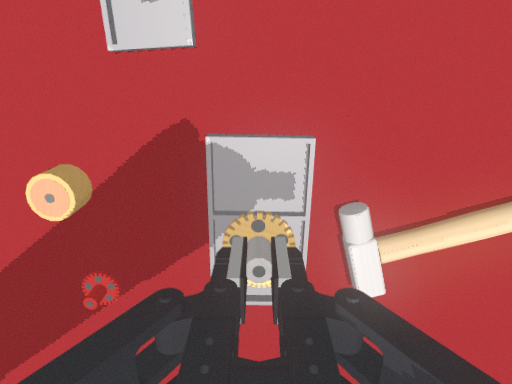

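```bash
python3 - <<'E'
from h import *
z=load('w18');a=atz(z,207,135.5,.014);b=atz(z,314,136.5,.014);print(a,b,np.linalg.norm(a-b))
n=(a-b)[:2]/np.linalg.norm((a-b)[:2]); y=np.array([n[1],-n[0]]); y=y if y[1]>0 else -y
print(np.degrees(np.arctan2(y[1],y[0])),'small',(a+b)[:2]/2-.036*y)
E
```

```text
[0.59594126 0.10583204 0.014     ] [0.67828246 0.08219773 0.014     ] 0.08566594644925223
73.98498759589681 small [0.62717985 0.05941206]
```

```bash
python3 -m handwheel '{"delta_pos":[[0.002,0.0,-0.03],[0.002,0.0,-0.07],[0.002,0.0,-0.095],[0.002,0.0,-0.108],[0.002,0.0,-0.111],[0.002,0.0,-0.111]],"rot":[[0,0,0],[0,0,0],[0,0,0],[0,0,0],[0,0,0],[0,0,0]],"hand":[0,0,0,0,0,0]}' 50
python3 - <<'E'
from h import *
snap('wrist','w19');
o=manip.get_obs(); print(o['position'],o['ft_force'],o['grip_width'])
E
```

```text
clock: 19.3
position: [0.6267, 0.0576, 0.0194]
ee_rot: [0.797, 0.604, 0.0, 0.0]
ft_force: [-0.5, 0.2, -0.7]
grip_width: 0.136
[0.62706468 0.05781588 0.01991088] [ 0.89265757 -0.87031604  0.0773745 ] 0.1350554074830617
```

View pics/w19.png

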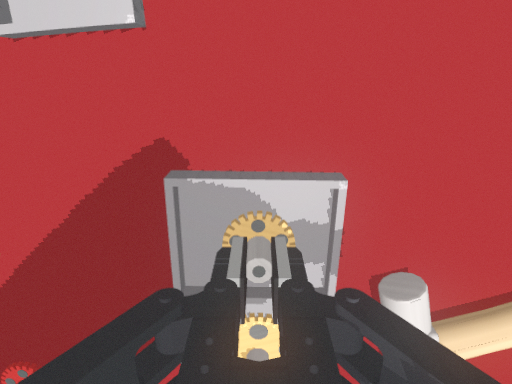

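```bash
python3 -m handwheel '{"delta_pos":[[0,0,-0.002],[0,0,-0.004],[0,0,-0.0055],[0,0,-0.0055]],"rot":[[0,0,0],[0,0,0],[0,0,0],[0,0,0]],"hand":[0,0,0,0]}' 50
```

```text
clock: 19.75
position: [0.6269, 0.058, 0.0147]
ee_rot: [0.797, 0.605, 0.0, 0.001]
ft_force: [-5.2, -1.8, 14.8]
grip_width: 0.138
```

```bash
python3 -m handwheel '{"delta_pos":[[0,0,0.0005],[0,0,0.0005],[0,0,0.0005],[0,0,0.01],[0,0,0.04],[0,0,0.08],[0,0,0.12],[0,0,0.12],[0,0,0.12]],"rot":[[0,0,0],[0,0,0],[0,0,0],[0,0,0],[0,0,0],[0,0,0],[0,0,0],[0,0,0],[0,0,0]],"hand":[0.2,0.25,0.3,0.3,0.3,0.3,0.4,0.4,0.4]}' 40
python3 - <<'E'
from h import *
snap('wrist','w20');
o=manip.get_obs(); print(o['position'],o['ft_force'],o['grip_width'])
E
```

```text
clock: 20.65
position: [0.6269, 0.0581, 0.1343]
ee_rot: [0.797, 0.605, 0.001, 0.001]
ft_force: [-0.6, 0.5, 0.0]
grip_width: 0.403
[0.62612548 0.05786101 0.1328559 ] [ 0.38518682 -0.28933982 -1.15446628] 0.3989169665584874
```

View pics/w20.png

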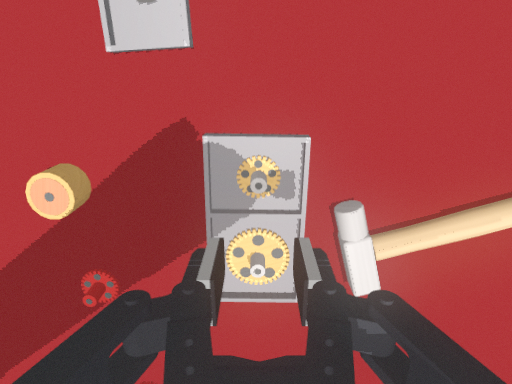

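```bash
python3 -m handwheel '{"delta_pos":[[-0.035,0.008,0],[-0.075,0.016,0],[-0.115,0.025,0],[-0.15,0.033,0],[-0.1695,0.0375,0],[-0.1695,0.0375,0],[-0.1695,0.0375,0]],"rot":[[0,0,0],[0,0,0],[0,0,0],[0,0,0],[0,0,0],[0,0,0],[0,0,0]],"hand":[1,1,1,1,1,1,1]}' 40
python3 - <<'E'
from h import *
snap('wrist','w21');
o=manip.get_obs(); print(o['position'],o['ft_force'],o['grip_width'])
E
```

```text
clock: 21.4
position: [0.4567, 0.095, 0.1324]
ee_rot: [0.797, 0.605, -0.0, 0.0]
ft_force: [0.8, -0.3, 0.2]
grip_width: 1.0
[0.45718409 0.09502928 0.13249797] [0.52850636 0.10916111 0.11677042] 1.0051070170562615
```

View pics/w21.png

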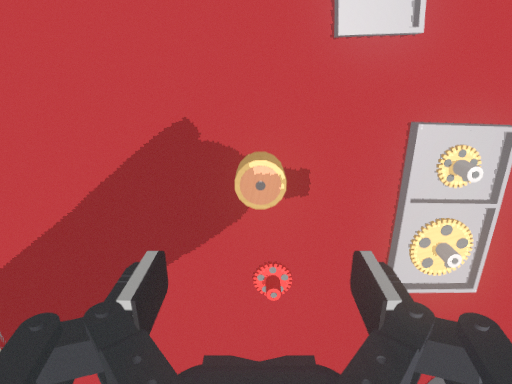

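```bash
python3 - <<'E'
from h import *
z=load('w21');print(atz(z,260.5,185,.030),pt(z,260,184))
f=lambda cx,cy:((cx+.5)/3-.5+170,(cy+.5)/3-.5+140)
print(tri(z,(260.5,185),load('top0'),f(248,241)))
E
```

```text
[0.45973298 0.09468598 0.03      ] [0.45979484 0.09644851 0.03256802]
(array([0.45802946, 0.09429451, 0.02753699]), np.float64(0.0031061543682264284))
```

```bash
python3 -m handwheel '{"delta_pos":[[0.0018,-0.0003,-0.04],[0.0018,-0.0003,-0.08],[0.0018,-0.0003,-0.11],[0.0018,-0.0003,-0.124],[0.0018,-0.0003,-0.128],[0.0018,-0.0003,-0.128],[0.0018,-0.0003,-0.128],[0.0018,-0.0003,-0.128],[0.0018,-0.0003,-0.128],[0.0018,-0.0003,-0.128],[0.0018,-0.0003,-0.128],[0.0018,-0.0003,-0.128]],"rot":[[0,0,0],[0,0,0],[0,0,0],[0,0,0],[0,0,0],[0,0,0],[0,0,0],[0,0,0],[0,0,0],[0,0,0],[0,0,0],[0,0,0]],"hand":[1,1,1,1,0.9,0.8,0.7,0.6,0.55,0.5,0.4,0.3]}' 40
python3 - <<'E'
from h import *
snap('wrist','w22');
o=manip.get_obs(); print(o['position'],o['ft_force'],o['grip_width'])
E
```

```text
clock: 22.65
position: [0.4589, 0.0952, 0.0055]
ee_rot: [0.797, 0.605, 0.0, 0.0]
ft_force: [-2.7, -0.2, 8.8]
grip_width: 0.468
[0.45887181 0.09515694 0.00549394] [-2.49051684 -0.50951211  7.75766853] 0.4661857834253603
```

View pics/w22.png

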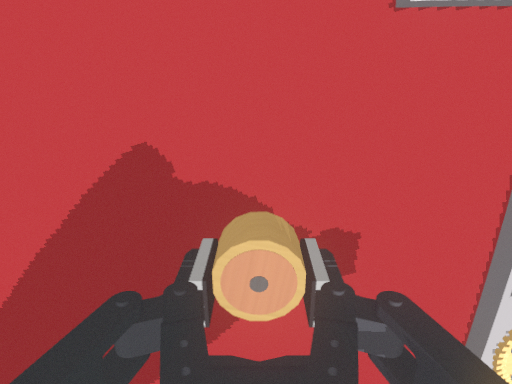

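```bash
python3 -m handwheel '{"delta_pos":[[0,0,0.01],[0,0,0.04],[0.01,-0.015,0.08],[0.03,-0.05,0.11],[0.05,-0.085,0.12],[0.07,-0.125,0.12],[0.09,-0.165,0.12],[0.105,-0.205,0.12],[0.12,-0.245,0.12],[0.14,-0.285,0.12],[0.155,-0.32,0.12],[0.1575,-0.34,0.12]],"rot":[[0,0,0],[0,0,0],[0,0,0],[0,0,0],[0,0,0],[0,0,0],[0,0,0],[0,0,0],[0,0,0],[0,0,0],[0,0,0],[0,0,0]],"hand":[0.3,0.3,0.3,0.3,0.3,0.3,0.3,0.3,0.3,0.3,0.3,0.3]}' 60
python3 -m handwheel '{"delta_pos":[[0,0,0],[0,0,0]],"rot":[[0,0,0],[0,0,0]],"hand":[0.3,0.3]}' 60
python3 - <<'E'
from h import *
snap('wrist','w23');
o=manip.get_obs(); print(o['position'],o['ft_force'],o['grip_width'])
E
```

```text
clock: 23.9
position: [0.6163, -0.2483, 0.1247]
ee_rot: [0.797, 0.604, -0.0, 0.0]
ft_force: [-0.3, 0.5, -1.4]
grip_width: 0.46
clock: 24.1
position: [0.6157, -0.2439, 0.1249]
ee_rot: [0.796, 0.605, 0.0, -0.001]
ft_force: [-0.8, 1.3, -2.1]
grip_width: 0.458
[ 0.61594728 -0.2430051   0.12507695] [ 1.07140646 -0.41266847 -1.74288264] 0.4623074978226412
```

View pics/w23.png

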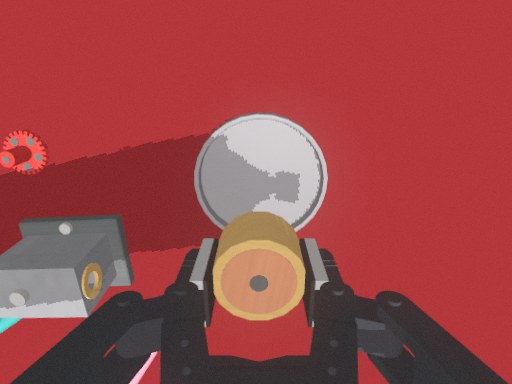

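```bash
python3 - <<'E'
from h import *
z=load('w23');a=atz(z,194,177,.014);b=atz(z,328,177,.014);t=atz(z,261,114,.014);print((a+b)/2,np.linalg.norm(a-b),t, t[:2]-.055*np.array([.2756,.9613]))
E
```

```text
[ 0.62030361 -0.24024441  0.014     ] 0.10977209570615713 [ 0.63376115 -0.1913155   0.014     ] [ 0.61860315 -0.244187  ]
```

```bash
python3 -m handwheel '{"delta_pos":[[0.0025,0,-0.03],[0.0025,0,-0.07],[0.0025,0,-0.095],[0.0025,0,-0.107],[0.0025,0,-0.11],[0.0025,0,-0.11]],"rot":[[0,0,0],[0,0,0],[0,0,0],[0,0,0],[0,0,0],[0,0,0]],"hand":[0.3,0.3,0.3,0.3,0.3,0.3]}' 50
python3 - <<'E'
from h import *
snap('wrist','w24');
o=manip.get_obs(); print(o['position'],o['ft_force'],o['grip_width'])
E
```

```text
clock: 24.75
position: [0.6192, -0.2442, 0.0159]
ee_rot: [0.796, 0.605, 0.0, 0.0]
ft_force: [-0.2, -0.5, -1.8]
grip_width: 0.461
[ 0.61955421 -0.24453031  0.01649528] [ 0.44815299  0.07008039 -1.12243775] 0.4586455886975829
```

View pics/w24.png

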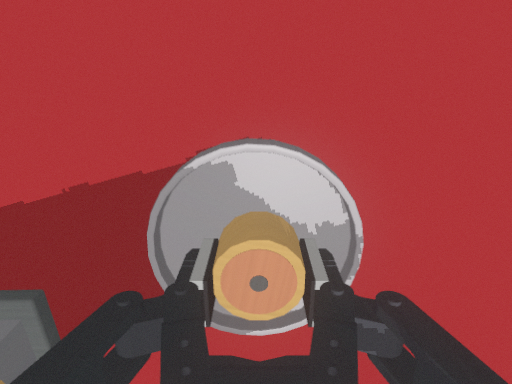

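```bash
python3 -m handwheel '{"delta_pos":[[0,0,-0.002],[0,0,-0.004],[0,0,-0.0065],[0,0,-0.0065]],"rot":[[0,0,0],[0,0,0],[0,0,0],[0,0,0]],"hand":[0.3,0.3,0.3,0.3]}' 50
```

```text
clock: 25.2
position: [0.619, -0.245, 0.0098]
ee_rot: [0.797, 0.605, 0.0, 0.001]
ft_force: [-4.3, 0.4, 7.5]
grip_width: 0.458
```

```bash
python3 -m handwheel '{"delta_pos":[[0,0,0],[0,0,0],[0,0,0],[0,0,0.01],[0,0,0.04],[0,0,0.08],[0,0,0.12],[0,0,0.16],[0,0,0.19],[0,0,0.19],[0,0,0.19]],"rot":[[0,0,0],[0,0,0],[0,0,0],[0,0,0],[0,0,0],[0,0,0],[0,0,0],[0,0,0],[0,0,0],[0,0,0],[0,0,0]],"hand":[0.5,0.55,0.6,0.6,0.6,0.6,0.6,0.6,0.6,0.6,0.6]}' 40
python3 - <<'E'
from h import *
snap('wrist','w25');snap('scene','s25')
o=manip.get_obs(); print(o['position'],o['ft_force'],o['grip_width'])
crop('s25',160,120,360,310,'c14',3)
E
```

```text
clock: 26.3
position: [0.6188, -0.2448, 0.1994]
ee_rot: [0.796, 0.605, 0.0, 0.001]
ft_force: [0.2, 0.3, -0.7]
grip_width: 0.602
[ 0.61798939 -0.2447173   0.19728596] [ 0.7964074  -0.25485771  0.11658204] 0.6012742900100246
```

View pics/w25.png

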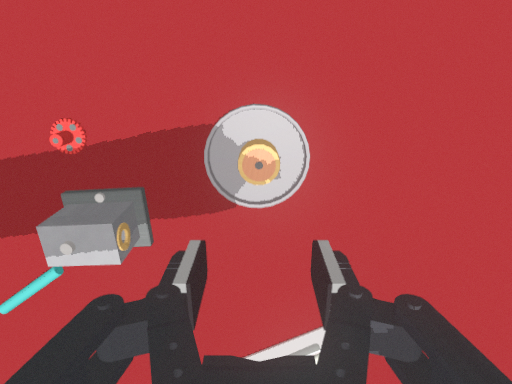

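View pics/c14.png

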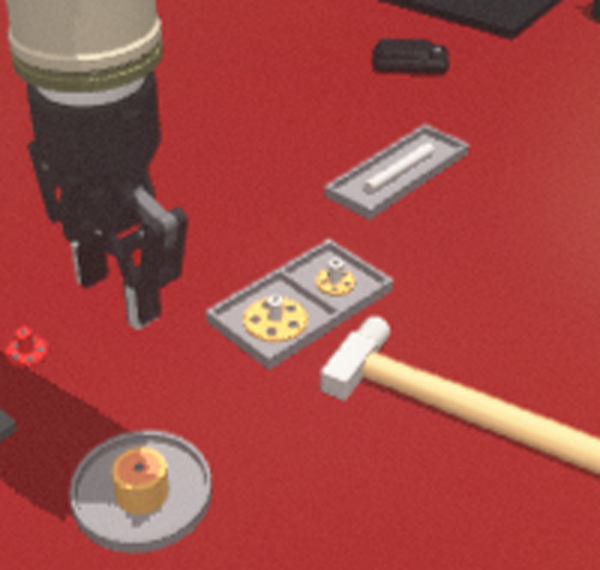

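```bash
python3 - <<'E'
from h import *
p0=load('scene0')['p'].astype(int);p1=load('s25')['p'].astype(int)
d=np.abs(p0-p1).sum(2); print('hammer diff',(d[225:280,265:372]>120).sum(),'mouse diff',(d[130:146,283:312]>120).sum())
z=load('w25');c=atz(z,259,165,.034);a=atz(z,204,156,.014);b=atz(z,310,156,.014);print('drum',c,'dish',(a+b)/2)
S=load('s25');g=lambda x,y:((x+.5)/3-.5+160,(y+.5)/3-.5+120)
R=np.array([[.9605,-.2784],[.2784,.9605]]);C=np.array([.6135,.0148])
for n,p in [('large',(275,301)),('small',(336,263))]: P=atz(S,*g(*p),.030);print(n,P,R@(P[:2]-C))
E
```

```text
hammer diff 0 mouse diff 0
drum [ 0.62089671 -0.24570005  0.034     ] dish [ 0.62010967 -0.24115795  0.014     ]
large [ 0.60546102 -0.02172895  0.03      ] [ 0.00244822 -0.03732411]
small [0.62724624 0.05587253 0.03      ] [0.00176867 0.04327712]
```

All checks are within the limits, so I'm handing in.

```bash
python3 -c "
from h import *
print(manip.hand_in()); print(manip.get_obs()['clock'])"
```

```text
the job is handed in; nothing more can be done
None
the job is handed in; nothing more can be done
```

All four parts are in their trays, and the job was handed in at about 26 s on the robot's clock. `hand_in` gives no verdict, so what follows rests on my own measurements.

I drew the shaft out along its measured axis with under 3 N read at the wrist at the pauses. I set each part down until the wrist sensed the floor (6–15 N), then opened the fingers.

| Part | Final position, measured from images | Allowed |
|---|---|---|
| Shaft | x +3 mm, y −4 mm from the long tray's centre | ±26 mm, ±36 mm |
| Large wheel | x +2 mm, y −37 mm in the two-bay tray, looks flat, hub up | ±15 mm, −52 to −16 mm |
| Small wheel | x +2 mm, y +43 mm in the two-bay tray, looks flat, hub up | ±26 mm, +27 to +63 mm |
| Drum | about 5 mm from the dish's centre, looks upright | below 34 mm |

The shaft was measured just after release, and in the last picture it still lies in its tray.

- **Hammer and mouse:** the scene pictures before and after show no change where they lie.
- **Robot:** the gripper was open and clear of everything at hand-in.
- **Disagreements:** positions from different views differed by 1–4 mm. The shaft measured 114 mm long in the tray instead of 110 mm, which does not affect the result.
- **Not measured:** I did not measure the parts' final heights, tilts or speeds, nor the shaft-to-sleeve force directly.

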